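# Unhook the chopping board and lean it on the ledge to dry

## Robot

A 7-joint arm with a two-finger parallel gripper is mounted at the origin on a cart in front of the work surface, level with it; the furniture and walls round the work are solid. World frame = base frame: x ahead of the robot, y to its left, z up, the work surface at z = 0. Lengths are in m, angles in rad, forces in N, time in s.
With the tool pointing down it reaches from about 0.4 to 0.875 m from the base axis. Payload 19.3 kg.
Tool frame: the origin (TCP) lies midway between the tips of the shut fingers; the grasp point (between the pads) lies 19 mm behind it; z points along the fingers, y is the direction in which the jaws open and shut (so a half turn about z gives the same grasp; the last joint's range is limited). The gripper opens to 85 mm and grips with 20 to 120 N. Pads are 22 mm wide; open, the fingers measure 114 mm over their backs; the gripper's body (76 mm by 85 mm) begins 54 mm behind the grasp point. The pads swing forward as they close: fully open they stand 13 mm farther back than shut.
Start: joints at [1.077, 0.521, -0.036, 1.599, 0.021, 1.021, -0.113], TCP at [0.257, -0.57, 0.231] pointing down, gripper open.
Joint ranges: [-2.91, 2.91], [-0.3, 2.13], [-1.5, 1.42], [0.17, 2.43], [-1.26, 4.41], [0.16, 1.93], [-2.52, 2.52]. Speed limits (rad/s): [1.89, 1.89, 2.39, 2.39, 3.01, 3.01, 3.01].

## Interface

Orientations are given as a unit quaternion [w, x, y, z].
In Python, from station import readout, imaging, ticket gives the robot as it stands.
- The arm moves only by the tool drive_tool, never from a script. Its argument "increments" is a list that holds one entry, the list of rows, each a list of 5 numbers: the shift along the tool's x, y, z in cm, then the turn about the tool's z in rad, then the closure, from -1 (fully open) to 1 (shut). A call has 1 to 20 rows; each row is the pose to reach, as a shift and turn from the pose commanded when the call began, along the tool's axes at that moment; what a row does not reach only later rows make up. A row lasts 1/10 s, in which the tool goes at most 50 mm and 8.59 degrees, less where a joint would pass 70% of its speed; a pose out of reach is approached as far as the arm can. A call with a gripper value outside its range is refused whole. The fingers move at their own pace and stop on an object; "newtons" is the grip in N (left out, the last holds). Time passes only in rows, so rows that repeat a pose let the fingers close. It gives the time, the measured TCP pose, the force and the opening at its end, in the units of the state.
- readout.get_state(): the state, without advancing time (a new reading comes with each control period).
- imaging.capture(name): name is "scene" or "top" or "wrist"; returns (picture, depth): 420x560x3 uint8, red, green, blue; 420x560 float32, m along the optical axis (not along the pixel's ray), 0 where there is no reading.
- imaging.camera_params(name): a dict with "intrinsics" (3x3 intrinsics, pixels), "distortion" ([k1, k2, p1, p2, k3] as OpenCV has them; the pictures are not rectified), "position" and "rotation" of the camera in the world. Camera axes: x right, y up, looking along -z (the intrinsics and any distortion apply to the point x, -y, -z); pixel columns grow to the right and rows downward; lengths in m; the calibration is good to about 2 mm. A picture is of the moment at which its call begins: read the wrist's pose just before it. camera_params takes no time and is no camera call; for the wrist camera it gives the pose at the moment of the call.
- ticket.finish_job(): hands the job in, once; it reports no verdict.
The state is a dict: "t": time; "q": joint angles; "qvel": joint speeds; "tau": joint torques, N m; "tcp_pos": TCP position; "tcp_rot": TCP orientation; "force": force on the tool from outside, world axes, zero at the start; "moment": the same for the moment, N m; "gripper_width": opening from 0.0 (shut) to 1.0 (fully open).
Only numpy, scipy, OpenCV 4.12 (cv2) and the standard library are available. Lean on these libraries where they do the work, as an engineer would, in place of code of your own. Each camera call takes 0.05 s, during which the arm holds its last target. There are 200 camera calls.

## Task

Take the dark wooden chopping board off the two-pronged hook stand: lift it straight up past the upturned tips before drawing it off, without wrenching it against the hooks. Then lean it on the tiled ledge to dry: slot at the top, foot on the ledge close behind the black foot strip, square to and about centred on the tiled panel, its back resting against the panel. Leave it there and do not disturb the jar, mug and tin.

Things in the scene. Friction and masses are not known exactly. Their poses are not given: they have to be found in the camera images.
- hook_stand: fixed stand, base 150x170x10 mm; origin under the base's centre, z up, hooks open to the front (-x). Two J hooks of 8 mm round bar at y = -45 and +45 mm: a post at x = +50 mm, then level toward the front with its axis at height 210 mm, turned up at x = -15 mm to a tip (top at height 248 mm). Free between the posts above a cross bar at height 90 mm. Board hangs midway on the level part
- board_bar (a point): centre of the chopping board's top bar (22 mm tall, 12 mm thick; the place to grasp from above), 11 mm below the top edge, 201 mm above the bottom edge; axes: x through the thickness, y along the bar, z to the top. It starts hung upright on both hooks: the bar must rise 34 mm to clear the tips, at most 52 mm before the slot's lower edge strikes the hooks from below, till drawn off
- board_foot (a point): middle of the bottom edge of the chopping board (half-way through its thickness), axes as board_bar. Dark wooden board 180 mm wide, 12 mm thick, 212 mm tall, 0.2 to 0.42 kg, same front and back: top bar, under it a hand slot 126 mm wide and 60 mm tall, then 130 mm of solid board
- lean_ledge: fixed ledge; origin under its base's centre, z up, front is -x. Base 120 (x) by 210 mm (y), top face at height 8 mm. Upright panel, terracotta-red tiles: front at x = +45 mm, 12 mm thick, top at height 148 mm. Black foot strip: back face at x = -18 mm, 10 mm thick, top at height 24 mm. A board with its foot at the strip and its back on the panel's top edge leans 0.35 rad, top away from the front
- olive_jar: bystander, loose jar with green lid, 70 mm wide, 101 mm tall; origin under its centre
- mug_b: bystander, loose dotted mug, 92x127 mm, 93 mm tall; origin at its underside
- tin_a: bystander, loose tin, 75 mm wide, 110 mm tall; origin at its underside

How it is judged:
On the way:
1. the board is off the hooks: its bar at least 15 mm in front of the tips and still held up (x of board_bar in the frame of hook_stand below -0.03 m and height (world z) of board_bar above 0.215 m), for 0.1 s.
At the end, for the whole second after the job is handed in: The board rests still on the ledge, slot at the top, foot on the base with its middle no more than 22 mm behind the strip and within 40 mm of the ledge's centre line, square to the panel within 8 degrees, leaning back on the panel 11 to 26 degrees from upright (x of board_foot in the frame of lean_ledge between -0.018 and 0.004 m and y of board_foot in the frame of lean_ledge between -0.04 and 0.04 m and z of board_foot in the frame of lean_ledge between 0.004 and 0.016 m and x of board_bar in the frame of lean_ledge above 0.03 m and angle between board_bar's own z axis and vertical between 0.19 and 0.45 rad and angle between the y axis of board_bar and the y axis of lean_ledge, either way round below 0.14 rad and contact force between chop_board and lean_ledge above 0.5 N and linear speed of chop_board below 0.02 m/s and angular speed of chop_board below 0.1 rad/s); the robot touches nothing.
It fails at once if the board is wrenched against the hook stand with more than 25 N (contact force between chop_board and hook_stand above 25 N).
It fails at once if jar, mug or tin is moved more than 30 mm (distance of any of olive_jar, mug_b, tin_a from where it was at the start of the episode above 0.03 m).
It also fails if it takes over 45 s, if anything falls off the work surface, if the arm or the gripper's body presses on something with over 40 N, if the wrist force passes 120 N, or if a joint passes its speed limit or range.

## Working session

There is one attempt and no reset: what is moved stays moved. The work goes in short steps, Python scripts to look and compute and a tool call to move; the robot and the scene stay as the last step left them, time stands still between calls to the robot, and variables do not carry over. Pictures are saved under pics/ and viewed, about 8 in all and at most 12, crops included, and the job is handed in when it is done.

Besides the shell and the picture viewer there is one more tool, called after "Call:" as a command line: name --argument value ..., lists and objects as JSON in quotes. drive_tool: Moves the arm, as the interface text tells. Its arguments: {"type":"object","properties":{"increments":{"type":"array"},"newtons":{"type":"number"}},"required":["increments"]}

```bash
mkdir -p pics
cat > h.py <<'E'
import numpy as np, cv2
from station import readout, imaging, ticket
def cap(n):
    p=imaging.camera_params(n); im,d=imaging.capture(n); return im,d,p
def cloud(d,p):
    h,w=d.shape; u,v=np.meshgrid(np.arange(w),np.arange(h))
    K=np.array(p["intrinsics"],float);D=np.array(p["distortion"],float)
    n=cv2.undistortPoints(np.stack([u,v],-1).reshape(-1,1,2).astype(np.float64),K,D).reshape(h,w,2)
    c=np.stack([n[...,0]*d,-n[...,1]*d,-d],-1)
    P=c@np.array(p["rotation"]).T+np.array(p["position"]); P[d==0]=np.nan
    return P
E
python3 - <<'E'
from h import *
s=readout.get_state();print(s)
ims=[]
for n in("scene","top"):
    im,d,p=cap(n);np.savez(f"{n}.npz",im=im,P=cloud(d,p));print(n,p["position"])
    cv2.imwrite(f"pics/{n}.png",im[...,::-1])
E
```

```text
{'t': 0.0, 'q': array([ 1.07677546,  0.52202136, -0.03630062,  1.59997568,  0.02119212,
        1.02108722, -0.11281941]), 'qvel': array([-0.00054993, -0.00052253,  0.00103453,  0.00091068,  0.00180032,
        0.00042384, -0.00119463]), 'tau': array([ 5.42031266e-04, -9.27111697e+01,  1.98046647e+00, -3.69933915e+01,
        1.79820863e-02,  8.27897602e-03, -2.42181000e-05]), 'tcp_pos': array([ 0.2568531 , -0.5694317 ,  0.23073302]), 'tcp_rot': array([-5.30635197e-04,  9.77636757e-01,  2.10299939e-01, -1.57349230e-04]), 'force': array([ 0.10280639, -0.02550192, -0.19066547]), 'moment': array([ 0.00422358, -0.05505305,  0.05449112]), 'gripper_width': 0.9970714023259072}Traceback (most recent call last):
  File "<stdin>", line 5, in <module>
  File "h.py", line 10, in cloud
    P=c@np.array(p["rotation"]).T+np.array(p["position"]); P[d==0]=np.nan
      ~^~~~~~~~~~~~~~~~~~~~~~~~~~
ValueError: matmul: Input operand 1 has a mismatch in its core dimension 0, with gufunc signature (n?,k),(k,m?)->(n?,m?) (size 4 is different from 3)
```

Rotation is a quaternion.

```bash
sed -i 's/np.array(p\["rotation"\]).T/R(p["rotation"]).T/' h.py
cat >> h.py <<'E'
def R(q):
    from scipy.spatial.transform import Rotation as Q
    return Q.from_quat(np.roll(q,-1)).as_matrix()
E
python3 - <<'E'
from h import *
for n in("scene","top"):
    im,d,p=cap(n);np.savez(f"{n}.npz",im=im,P=cloud(d,p));print(n,p["position"],p["rotation"],(d==0).mean())
    cv2.imwrite(f"pics/{n}.png",im[...,::-1])
E
```

```text
scene [0.07209274 0.69186912 0.67820882] [-0.25549883 -0.14671333  0.48268072  0.8247514 ] 0.028090986394557822
top [ 0.41416399 -0.08334636  1.34300547] [-0.69691512 -0.05325959  0.05075478  0.71336995] 0.004064625850340136
```

View pics/scene.png

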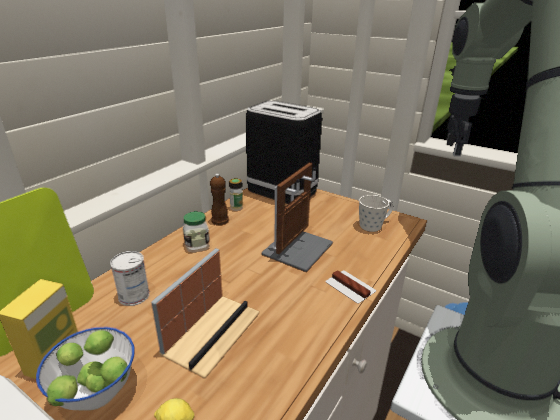

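View pics/top.png

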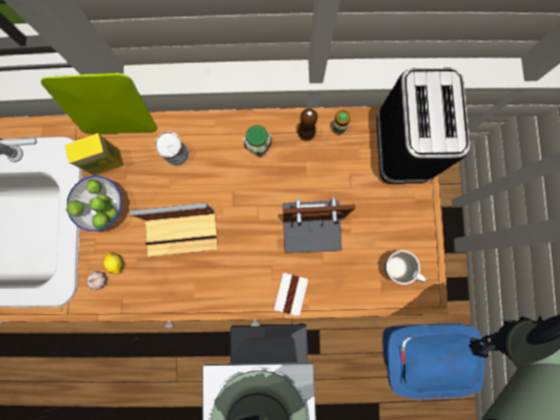

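Scene: board on stand at about (293,215), ledge at (205,320). Top: board's top edge at about (318,212), stand base (313,235), ledge base (180,235) with its panel (168,211). Next I measure both from the clouds.

Run:
```python
from h import *
def rect(n,P,im,box,z,cond=None):
    m=(P[...,2]>z[0])&(P[...,2]<z[1])
    b=np.zeros_like(m);b[box[1]:box[3],box[0]:box[2]]=1
    m&=b
    if cond is not None:m&=cond
    Q=P[m]
    if len(Q)<5:print(n,len(Q));return
    (c,s,a)=cv2.minAreaRect(Q[:,:2].astype(np.float32))
    u=np.linalg.svd(Q[:,:2]-Q[:,:2].mean(0),full_matrices=False)[2][0]
    print(n,len(Q),"c",np.round(c,4),"size",np.round(s,4),"a",round(a,1),"pca",np.round(np.degrees(np.arctan2(u[1],u[0])),1),"z",np.round(np.percentile(Q[:,2],[5,50,95]),4))
for n,lb,sb in(("top",(120,195,225,265),(270,190,365,260)),("scene",(145,245,270,375),(255,160,340,270))):
    f=np.load(n+".npz");im=f["im"].astype(int);P=f["P"];V=im.max(2);S=V-im.min(2)
    red=(im[...,0]-im[...,2]>25)
    print(n)
    rect("table",P,im,lb,(-.004,.004))
    rect("ledge base",P,im,lb,(.0045,.0125))
    rect("strip",P,im,lb,(.018,.03),V<70)
    rect("panel top",P,im,lb,(.141,.156))
    rect("panel all",P,im,lb,(.04,.156))
    rect("stand base",P,im,sb,(.006,.015),(S<25))
    rect("board top",P,im,sb,(.230,.242),red)
    rect("board",P,im,sb,(.04,.25),red)
    rect("hooks grey",P,im,sb,(.15,.26),~red)
    for k,bx in dict(jar=(235,120,275,160),tin=(152,128,192,168),mug=(380,245,428,285)).items():
        if n=="top":rect(k,P,im,bx,(.05,.13))
```

```text
top
table 3092 c [0.5493 0.2534] size [0.3211 0.2093] a 88.9 pca -93.3 z [-0.0027  0.0011  0.0037]
ledge base 2441 c [0.5486 0.2518] size [0.3179 0.2082] a 88.9 pca -90.9 z [0.0048 0.0081 0.0119]
strip 59 c [0.5143 0.2207] size [0.0033 0.1943] a 4.5 pca -85.5 z [0.0204 0.0248 0.0284]
panel top 395 c [0.5875 0.2269] size [0.0148 0.2084] a 4.4 pca -85.5 z [0.1437 0.1488 0.1531]
panel all 832 c [0.5925 0.2596] size [0.2722 0.0572] a 82.0 pca -87.6 z [0.0497 0.1367 0.1517]
stand base 1550 c [ 0.5467 -0.1666] size [0.1457 0.1647] a 1.2 pca 86.1 z [0.0075 0.0113 0.0144]
board top 347 c [ 0.5673 -0.1727] size [0.0126 0.1795] a 2.1 pca 92.3 z [0.2332 0.237  0.2403]
board 691 c [ 0.5801 -0.1721] size [0.0387 0.1796] a 2.0 pca -88.0 z [0.0989 0.2319 0.2399]
hooks grey 207 c [ 0.5624 -0.1668] size [0.0709 0.1632] a 0.6 pca 92.2 z [0.156  0.2147 0.2474]
jar 581 c [ 0.8007 -0.0123] size [0.0698 0.0673] a 54.4 pca -87.0 z [0.0606 0.1006 0.1059]
tin 671 c [0.7796 0.2391] size [0.072  0.0737] a 84.1 pca -145.4 z [0.0633 0.108  0.1129]
mug 451 c [ 0.4211 -0.4198] size [0.0912 0.1118] a 0.5 pca -123.6
[... 187 characters left out ...]
0 pca -67.9 z [0.0064 0.0092 0.0114]
strip 363 c [0.6013 0.1327] size [0.1316 0.4164] a 43.6 pca -74.5 z [0.019  0.0242 0.0266]
panel top 563 c [0.5882 0.2288] size [0.0162 0.21  ] a 4.1 pca 94.4 z [0.1425 0.1478 0.1502]
panel all 3185 c [0.6306 0.2526] size [0.1908 0.1938] a 28.3 pca 94.5 z [0.0466 0.1031 0.1487]
stand base 1369 c [ 0.6247 -0.26  ] size [0.2098 0.4595] a 38.5 pca 120.0 z [0.0082 0.0107 0.013 ]
board top 180 c [ 0.5674 -0.171 ] size [0.0131 0.1793] a 1.9 pca 92.4 z [0.2307 0.2359 0.2379]
board 1712 c [ 0.6209 -0.2526] size [0.1068 0.3589] a 31.5 pca 99.0 z [0.0496 0.1301 0.236 ]
hooks grey 551 c [ 0.6332 -0.2656] size [0.1797 0.3771] a 34.7 pca 122.9 z [0.1521 0.1747 0.2377]
```

Call:
drive_tool --increments '[[[0,0,-5,0,-1],[0,0,-10,0,-1],[4,-2,-10,-0.1,-1],[8,-4.2,-10,-0.2,-1],[12,-6.3,-10,-0.3,-1],[16,-8.4,-10,-0.4,-1],[20,-10.5,-10,-0.5,-1],[24,-12.6,-10,-0.6,-1],[28,-14.7,-10,-0.7,-1],[32,-16.8,-10,-0.8,-1],[36,-18.9,-10,-0.9,-1],[40,-21,-10,-1.0,-1],[43,-22.5,-10,-1.1,-1],[44.6,-23.4,-10,-1.185,-1],[44.6,-23.4,-10,-1.185,-1],[44.6,-23.4,-10,-1.185,-1],[44.6,-23.4,-10,-1.185,-1]]]' --newtons 50

```text
t: 1.85
tcp_pos: [0.5668, -0.1741, 0.3312]
tcp_rot: [-0.0, 0.694, 0.72, -0.0]
force: [0.3, -0.1, 0.0]
gripper_width: 1.001
```

Run:
```python
from h import *
s=readout.get_state();r=R(s["tcp_rot"]);print(s["t"],s["tcp_pos"],np.round(r,3).tolist(),s["q"])
im,d,p=cap("wrist");P=cloud(d,p);im=im.copy()
m=(P[...,2]>.228)&(P[...,2]<.243)&(abs(P[...,0]-.567)<.04)&(abs(P[...,1]+.17)<.15)&(im[...,0].astype(int)-im[...,2]>20)
Q=P[m][:,:2].astype(np.float32);print(len(Q))
if len(Q)>20:print(cv2.minAreaRect(Q),np.nanmedian(P[m][:,2]))
cv2.imwrite("pics/w1.png",im[...,::-1])
```

```text
1.85 [ 0.56677087 -0.17407011  0.33121009] [[-0.035, 0.999, -0.0], [0.999, 0.035, -0.0], [-0.0, -0.0, -1.0]] [ 0.50644018  0.41027616 -0.43826332  1.54164696  0.18103679  1.23035905
  0.0748009 ]
2789
((0.5503974556922913, -0.171852707862854), (0.04706895723938942, 0.17837382853031158), 2.449171543121338) 0.23436993426086836
```

View pics/w1.png

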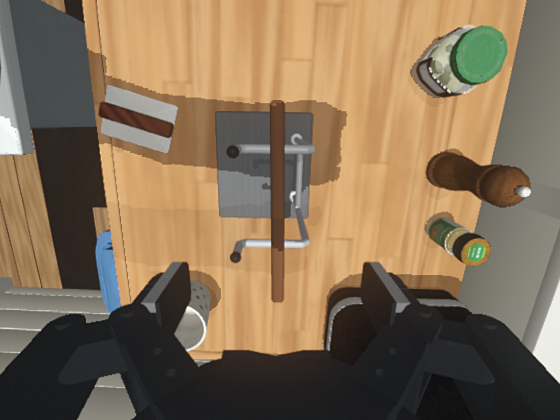

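The wrist view shows the board's bar (columns 272–284, rows 101–302) midway between the open fingers, with the hook tips at its left (the front). I descend and grip.

Call:
drive_tool --increments '[[[0.2,0.1,3,-0.005,-1],[0.2,0.1,6,-0.005,-1],[0.2,0.1,9,-0.005,-1],[0.2,0.1,11,-0.005,-1],[0.2,0.1,12.5,-0.005,-1],[0.2,0.1,12.5,-0.005,-0.5],[0.2,0.1,12.5,-0.005,0],[0.2,0.1,12.5,-0.005,0.4],[0.2,0.1,12.5,-0.005,0.6],[0.2,0.1,12.5,-0.005,0.8],[0.2,0.1,12.5,-0.005,1],[0.2,0.1,12.5,-0.005,1],[0.2,0.1,12.5,-0.005,1],[0.2,0.1,12.5,-0.005,1]]]' --newtons 50

```text
t: 3.3
tcp_pos: [0.5687, -0.1711, 0.2069]
tcp_rot: [0.001, 0.692, 0.722, 0.0]
force: [-0.2, -0.3, 6.7]
gripper_width: 0.126
```

Call:
drive_tool --increments '[[[0,0,-0.4,0,1],[0,0,-1.0,0,1],[0,0,-1.7,0,1],[0,0,-2.5,0,1],[0,0,-3.3,0,1],[0,0,-4.0,0,1],[0,0,-4.3,0,1],[0,0,-4.3,0,1],[0,0,-4.3,0,1]]]'

```text
t: 4.2
tcp_pos: [0.5681, -0.171, 0.2491]
tcp_rot: [-0.0, 0.692, 0.722, -0.0]
force: [0.1, -0.6, -3.9]
gripper_width: 0.131
```

Run:
```python
from h import *
print(readout.get_state()["tcp_pos"],readout.get_state()["force"])
im,d,p=cap("scene");P=cloud(d,p)
c=im[130:290,230:360];cv2.imwrite("pics/s2.png",cv2.resize(c[...,::-1],None,fx=4,fy=4)[:600,:])
```

```text
[ 0.5681242  -0.17097914  0.24910868] [ 0.10887559 -0.56645137 -3.87189964]
```

View pics/s2.png

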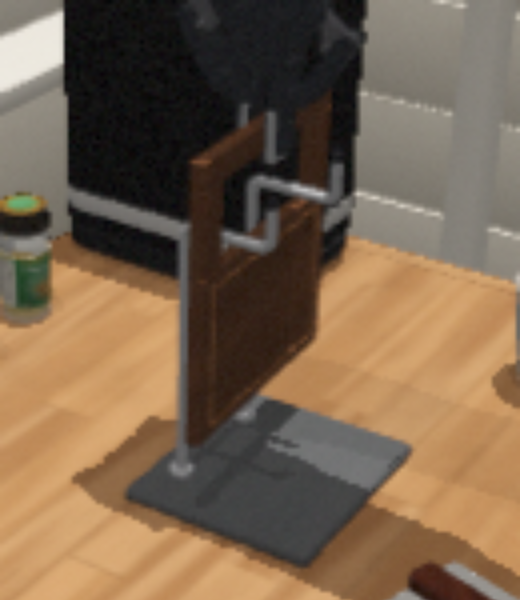

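The board hangs level in the grip and the hooks pass through the lower part of the slot; weight is about 3.9 N. I draw it off to the front.

Call:
drive_tool --increments '[[[0,-1,0,0,1],[0,-2,0,0,1],[0,-3,0,0,1],[0,-4,0,0,1],[0,-5,0,0,1],[0,-6,0,0,1],[0,-7.5,0,0,1],[0,-9,0,0,1],[0,-10.5,0,0,1],[0,-11,0,0,1],[0,-11,0,0,1],[0,-11,0,0,1]]]'

```text
t: 5.45
tcp_pos: [0.4589, -0.1757, 0.2495]
tcp_rot: [0.0, 0.692, 0.722, 0.0]
force: [-0.3, 0.4, -3.8]
gripper_width: 0.13
```

Call:
drive_tool --increments '[[[2,0.1,0,0,1],[5,0.3,0,0,1],[8.5,0.6,0,0,1],[12,0.8,0,-0.01,1],[15.5,1.1,0,-0.02,1],[19,1.4,0,-0.03,1],[22.5,1.6,0,-0.035,1],[26,1.8,0,-0.035,1],[29.5,2.1,0,-0.035,1],[33,2.4,0,-0.035,1],[36.5,2.6,0,-0.035,1],[39,2.8,0,-0.035,1],[39.8,2.8,0,-0.035,1],[39.8,2.8,0,-0.035,1],[39.8,2.8,0,-0.035,1],[39.8,2.8,0,-0.035,1]]]'

```text
t: 7.05
tcp_pos: [0.4695, 0.2219, 0.2492]
tcp_rot: [0.0, 0.68, 0.734, -0.0]
force: [-0.1, -0.4, -3.9]
gripper_width: 0.132
```

Run:
```python
from h import *
s=readout.get_state();print(s["t"],s["tcp_pos"],s["force"],np.degrees(np.arctan2(*R(s["tcp_rot"])[[1,0],1])))
im,d,p=cap("scene");P=cloud(d,p);I=im.astype(int)
x,y,z=np.moveaxis(P,-1,0)
m=(I[...,0]-I[...,2]>15)&(x>.42)&(x<.53)&(y>.1)&(y<.35)&(z>.04)&(z<.3)
m=cv2.erode(m.astype(np.uint8),np.ones((3,3)))>0
Q=P[m];print(len(Q),Q.min(0),Q.max(0))
u=np.linalg.svd(Q-Q.mean(0),full_matrices=False)[2];print(Q.mean(0),u)
for zz in(.08,.12,.16,.2,.25):
    q=Q[abs(Q[:,2]-zz)<.01];
    if len(q):print(zz,np.percentile(q,[5,50,95],axis=0).round(4).tolist())
cv2.imwrite("pics/s3.png",im[...,::-1])
im,d,p=cap("top");P=cloud(d,p);I=im.astype(int);x,y,z=np.moveaxis(P,-1,0)
m=(I[...,0]-I[...,2]>15)&(x>.42)&(x<.53)&(y>.1)&(y<.35)&(z>.26)&(z<.29)
print(m.sum(), cv2.minAreaRect(P[m][:,:2].astype(np.float32)) if m.sum()>5 else 0)
```

```text
7.05 [0.4695191  0.22193226 0.24924386] [-0.10935032 -0.37563367 -3.85510536] 4.3781156153639476
3499 [0.45659533 0.13599317 0.07379535] [0.47760839 0.31241483 0.28054303]
[0.46378276 0.23971098 0.16645023] [[ 0.04069636 -0.6464595  -0.76186214]
 [-0.05926435  0.75958963 -0.64769694]
 [-0.99741242 -0.07151017  0.00739947]]
0.08 [[0.4583, 0.1493, 0.0759], [0.4635, 0.2386, 0.0823], [0.47, 0.3095, 0.0892]]
0.12 [[0.4583, 0.1463, 0.1109], [0.4638, 0.2359, 0.1205], [0.4703, 0.3098, 0.1292]]
0.16 [[0.4582, 0.1505, 0.151], [0.4635, 0.2383, 0.1595], [0.47, 0.3097, 0.169]]
0.2 [[0.4583, 0.1488, 0.191], [0.4654, 0.2317, 0.1965], [0.4726, 0.31, 0.2073]]
0.25 [[0.4577, 0.1408, 0.2408], [0.4606, 0.2943, 0.249], [0.4728, 0.3109, 0.2581]]
187 ((0.4739578664302826, 0.1748175323009491), (0.08759858459234238, 0.019313042983412743), 85.10641479492188)
```

View pics/s3.png

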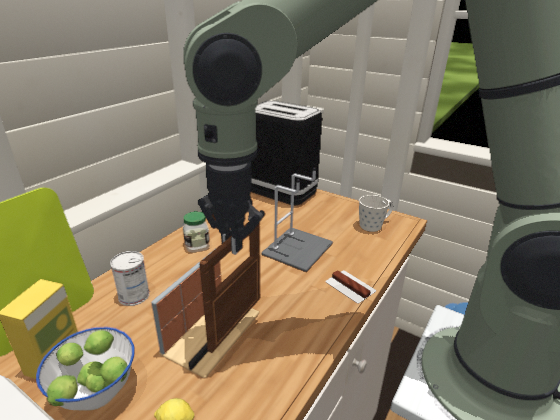

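Board is upright and square: face normal is 4.1° against the panel's 4.4°. I move it over the ledge behind the strip and lower it.

Call:
drive_tool --increments '[[[0,1.5,0,0,1],[-0.1,3,0,0,1],[-0.2,4.5,0,0,1],[-0.3,5.9,0,0,1],[-0.3,5.9,0,0,1],[-0.3,5.9,1,0,1],[-0.3,5.9,2,0,1],[-0.3,5.9,3,0,1],[-0.3,5.9,4,0,1],[-0.3,5.9,4.6,0,1],[-0.3,5.9,5.0,0,1],[-0.3,5.9,5.3,0,1],[-0.3,5.9,5.3,0,1],[-0.3,5.9,5.3,0,1]]]'

```text
t: 8.55
tcp_pos: [0.5284, 0.2248, 0.1966]
tcp_rot: [0.0, 0.679, 0.734, 0.0]
force: [0.6, -0.3, -3.5]
gripper_width: 0.131
```

Call:
drive_tool --increments '[[[0,0,0.1,0,1],[0,0,0.2,0,1],[0,0,0.3,0,1],[0,0,0.3,0,1],[0,0,0.3,0,1]]]'

```text
t: 9.05
tcp_pos: [0.5283, 0.2248, 0.1933]
tcp_rot: [-0.0, 0.679, 0.734, 0.0]
force: [0.6, 0.0, -3.3]
gripper_width: 0.128
```

Call:
drive_tool --increments '[[[0,0,0.1,0,1],[0,0,0.2,0,1],[0,0,0.2,0,1],[0,0,0.2,0,1]]]'

```text
t: 9.45
tcp_pos: [0.5283, 0.2247, 0.1913]
tcp_rot: [-0.0, 0.679, 0.734, -0.0]
force: [0.3, -0.7, -4.3]
gripper_width: 0.131
```

Run:
```python
from h import *
s=readout.get_state();print(s["t"],s["tcp_pos"],s["force"],s["moment"])
im,d,p=cap("scene");P=cloud(d,p)
cv2.imwrite("pics/s4.png",cv2.resize(im[200:390,130:300,::-1],None,fx=3,fy=3))
```

```text
9.45 [0.52825093 0.22471693 0.19125208] [ 0.3050875  -0.66306956 -4.29809519] [ 0.02956759 -0.06095254  0.0110488 ]
```

View pics/s4.png

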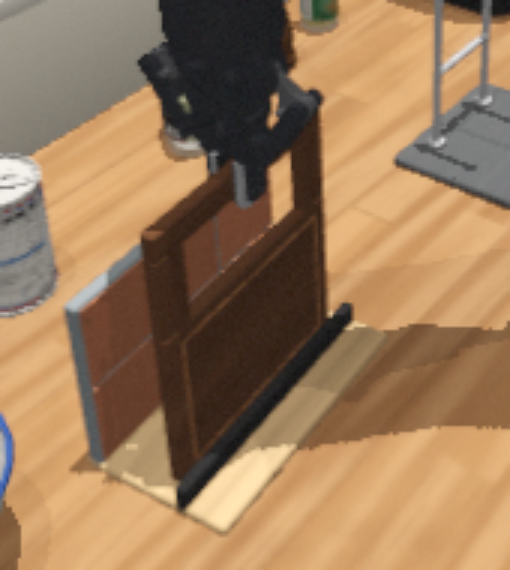

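The foot sits just behind the black strip and the board is square to the panel. It has not touched yet, so I lower it a little more.

Call:
drive_tool --increments '[[[0,0,0.1,0,1],[0,0,0.2,0,1],[0,0,0.2,0,1],[0,0,0.2,0,1]]]'

```text
t: 9.9
tcp_pos: [0.5293, 0.2249, 0.1911]
tcp_rot: [0.001, 0.679, 0.734, 0.001]
force: [-2.0, -3.9, 21.5]
gripper_width: 0.135
```

Contact found (TCP z 0.191). I unload it, open a little so the bar is loosely caged, then tip the board back with the cage.

Call:
drive_tool --increments '[[[0,-0.05,-0.1,0,1],[0,-0.05,-0.2,0,1],[0,-0.05,-0.2,0,1],[0,0,-0.2,0,0.5],[0,0,-0.2,0,0.3],[0,0,-0.2,0,0.3],[0,0,0,0,0.3],[0,0,0,0,0.3]]]'

```text
t: 10.7
tcp_pos: [0.5282, 0.2247, 0.189]
tcp_rot: [-0.0, 0.679, 0.734, -0.0]
force: [0.8, -0.7, -0.8]
gripper_width: 0.35
```

Call:
drive_tool --increments '[[[0,0.4,0.1,0,0.3],[0,0.8,0.2,0,0.3],[0,1.2,0.3,0,0.3],[0,1.6,0.3,0,0.3],[0,2.0,0.4,0,0.3],[0,2.4,0.4,0,0.3],[0,2.8,0.5,0,0.3],[0,3.2,0.6,0,0.3],[0,3.2,0.6,0,0.3]]]'

```text
t: 11.6
tcp_pos: [0.5606, 0.2272, 0.1831]
tcp_rot: [-0.0, 0.679, 0.734, -0.0]
force: [1.2, -1.3, 0.4]
gripper_width: 0.35
```

Run:
```python
from h import *
s=readout.get_state();print(s["t"],s["tcp_pos"],s["force"],s["gripper_width"])
im,d,p=cap("scene");P=cloud(d,p)
cv2.imwrite("pics/s5.png",cv2.resize(im[200:390,130:300,::-1],None,fx=3,fy=3))
```

```text
11.6 [0.56061315 0.22719222 0.18307142] [ 1.16263055 -1.31193378  0.38671992] 0.34966896303411343
```

View pics/s5.png

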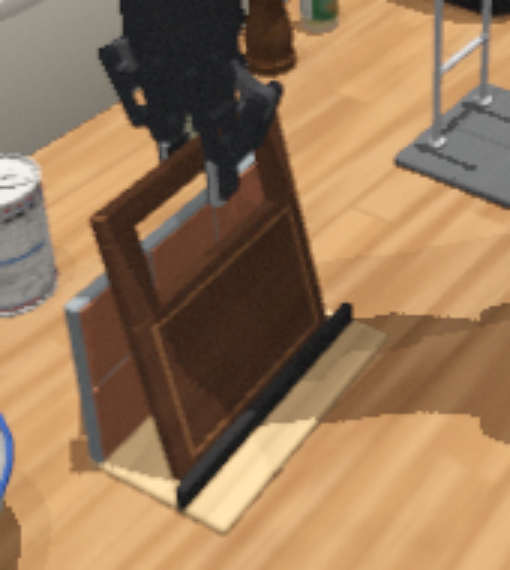

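The board leans partway back in the cage with its foot still behind the strip. I carry on until the panel takes it.

Call:
drive_tool --increments '[[[0,0.4,0.1,0,0.3],[0,0.8,0.1,0,0.3],[0,1.2,0.2,0,0.3],[0,1.6,0.2,0,0.3],[0,2.0,0.3,0,0.3],[0,2.4,0.3,0,0.3],[0,2.7,0.3,0,0.3],[0,3.0,0.3,0,0.3],[0,3.3,0.3,0,0.3],[0,3.3,0.3,0,0.3],[0,3.3,0.3,0,0.3]]]'

```text
t: 12.75
tcp_pos: [0.593, 0.2298, 0.1803]
tcp_rot: [-0.0, 0.679, 0.734, -0.0]
force: [-0.1, 0.4, 0.1]
gripper_width: 0.349
```

```bash
cat > chk.py <<'E'
from h import *
import sys
s=readout.get_state();print(s["t"],s["tcp_pos"],s["force"],s["gripper_width"])
im,d,p=cap("scene");P=cloud(d,p);I=im.astype(int)
c,sn=np.cos(.0775),np.sin(.0775);L=np.stack([(P[...,0]-.5372)*c+(P[...,1]-.224)*sn,-(P[...,0]-.5372)*sn+(P[...,1]-.224)*c,P[...,2]],-1)
x,y,z=np.moveaxis(L,-1,0)
m=(I[...,0]-I[...,2]>12)&(abs(y)<.1)&(z>.03)&(z<.135)&(x<.036)&(x>-.03)
Q=L[m]
# front face: fit x = a+b*y+c*z robustly
for _ in range(4):
    A=np.c_[np.ones(len(Q)),Q[:,1:]];k=np.linalg.lstsq(A,Q[:,0],rcond=None)[0];r=Q[:,0]-A@k;Q=Q[abs(r)<max(.002,2*r.std())]
print(len(Q),"a,b,c",k.round(4),"lean",np.arctan(k[2]),"yaw err",np.arctan(k[1]),"resid",r.std(),"y range",Q[:,1].min(),Q[:,1].max())
l=np.arctan(k[2]);print("foot x ~",k[0]+k[2]*.010+.006/np.cos(l))
cv2.imwrite(sys.argv[1],cv2.resize(im[170:390,110:320,::-1],None,fx=2.7,fy=2.7))
E
python3 chk.py pics/s6.png
```

```text
12.75 [0.59301104 0.2298249  0.1802768 ] [-0.07623909  0.42551667  0.07659276] 0.3494072915397604
2885 a,b,c [-0.0182 -0.0016  0.3503] lean 0.3369536617811238 yaw err -0.0016376507422263553 resid 0.0009684026326977714 y range -0.08862592580237297 0.09243559611020431
foot x ~ -0.008371292035463808
```

View pics/s6.png

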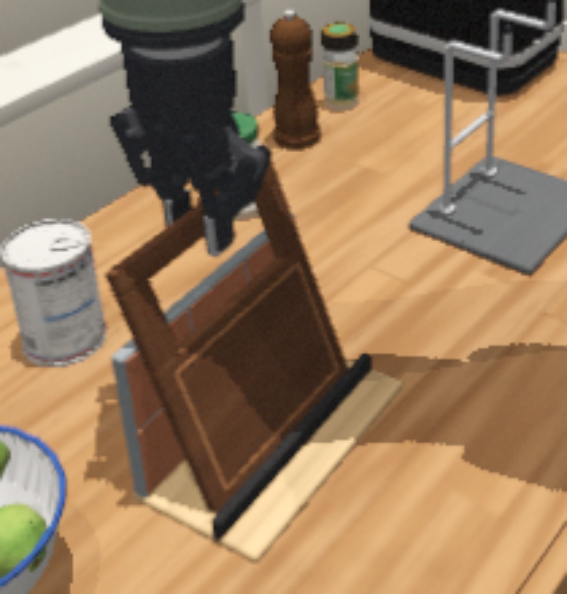

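It rests on the panel: lean 0.337, yaw error about 0, foot x about −8 mm, no force on the tool. I open and lift away.

Call:
drive_tool --increments '[[[0,0,0,0,0],[0,0,0,0,-0.3],[0,0,0,0,-0.6],[0,0,0,0,-0.6],[0,0,0,0,-0.6],[0,0,-1,0,-0.6],[0,0,-2,0,-0.6],[0,0,-3.5,0,-0.6],[0,0,-6,0,-0.6],[0,0,-9,0,-0.6],[0,0,-12,0,-0.6],[0,0,-15,0,-0.6],[0,0,-15,0,-0.6],[0,0,-15,0,-0.6]]]'

```text
t: 14.2
tcp_pos: [0.5931, 0.2299, 0.3317]
tcp_rot: [0.0, 0.679, 0.734, 0.001]
force: [-0.5, 0.0, -0.9]
gripper_width: 0.799
```

```bash
python3 chk.py pics/s7.png
```

```text
14.2 [0.5931471  0.22992061 0.33172162] [-0.45938296  0.01394963 -0.85566098] 0.7990636357984378
2894 a,b,c [-0.0183 -0.0014  0.3507] lean 0.3373334922839392 yaw err -0.0014489181650523268 resid 0.0009595774678481612 y range -0.08890056018936164 0.09143679308309449
foot x ~ -0.008415733835955456
```

View pics/s7.png

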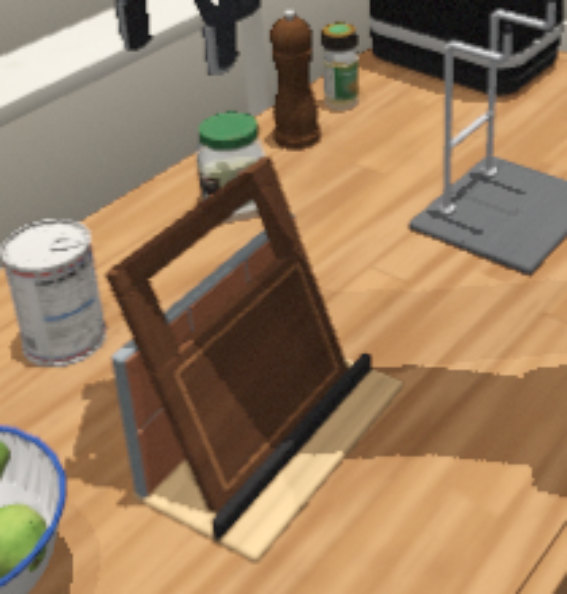

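The board leans steadily on the panel, the gripper is clear, and the tin and jar are where they were. I hand in.

```bash
python3 -c "
from station import ticket; print(ticket.finish_job())"
```

```text
the job is handed in; nothing more can be done
None
```

The board is off the hooks and leaning on the tiled ledge, and I handed the job in at about 14 s. I gripped the top bar, lifted it about 42 mm straight up and drew it off to the front. I then set the foot down behind the black strip and tipped the board back onto the panel with the fingers loosely round the bar.

- **Final position:** the last camera check, after release, gave a lean of 0.337 rad and a yaw error of about 0.001 rad. The middle of the foot was at about x = −8 mm in the ledge frame, and the board was centred to about 1 mm. The reading was the same as before release to within 0.001 rad and 0.1 mm, so the board was still.
- **Forces:** the wrist force never showed more than about 7 N near the hooks. One brief contact of about 22 N came when the foot touched the ledge.
- **Other objects:** the arm stayed clear of the jar, mug and tin. The tin and jar looked unmoved in the last picture. The mug was not in that picture, and I did not measure any of the three again.
- **Disagreements:** no checks failed or disagreed beyond 2 mm.

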